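# Stand the tube mould upright in its bin

## Robot

A 7-joint arm with a two-finger parallel gripper is mounted at the origin on the work surface. World frame = base frame: x ahead of the robot, y to its left, z up, the work surface at z = 0. Lengths are in m, angles in rad, forces in N, time in s.
With the tool pointing down it reaches from about 0.4 to 0.925 m from the base axis. Payload 5.6 kg.
Tool frame: the origin (TCP) lies between the finger pads; the fingertips stand 14 mm ahead of it and the grasp point (between the pads) lies 5 mm behind it (r.finger_overhang is the distance from the TCP to the fingertips, in m); y points along the fingers, x is the direction in which the jaws open and shut, and the axes are right-handed (so a half turn about y gives the same grasp; the last joint's range is limited). The gripper opens to 85 mm and grips with 20 to 120 N. Pads are 22 mm wide; open, the fingers measure 114 mm over their backs; the gripper's body (76 mm by 85 mm) begins 54 mm behind the grasp point. The pads swing forward as they close: fully open they stand 13 mm farther back than shut.
Start: joints at [-1.371, 0.468, -0.012, 1.603, 0.006, 1.071, -0.056], TCP at [0.156, 0.631, 0.245] pointing down, gripper open.
Joint ranges: [-2.53, 2.53], [-0.31, 2.02], [-1.57, 1.55], [0.28, 2.44], [-1.29, 4.43], [0.15, 1.84], [-2.92, 2.92]. Speed limits (rad/s): [2.57, 2.57, 3.14, 3.14, 3.14, 3.14, 3.14].

## Interface

Orientations are given as a 3x3 rotation matrix whose columns are the frame's x, y, z axes.
In Python, from station import r gives the robot as it stands.
- The arm moves only by the shell command python3 -m inch 'ROWS' [OPENING] [FORCE]. ROWS is JSON, a list of rows, each a list of 2 entries, a list of its own where there are three numbers: the shift along the tool's x, y, z in cm, then the turn, a rotation vector about the tool's x, y, z in degrees. In form: [[[tx, ty, tz], [wx, wy, wz]], ...]. A call has 1 to 12 rows; each row is the pose to reach, as a shift and turn from the pose commanded when the call began, along the tool's axes at that moment; what a row does not reach only later rows make up. A row lasts 1/12 s, in which the tool goes at most 41.7 mm and 7.16 degrees, less where a joint would pass 70% of its speed; a pose out of reach is approached as far as the arm can. A call with a gripper value outside its range is refused whole. OPENING is the closure in counts, from 0 (fully open) to 255 (shut), set as the call begins (- or left out, the last holds). The fingers move at their own pace and stop on an object; FORCE is the grip in N (left out, the last holds). Time passes only in rows, so rows that repeat a pose let the fingers close. It gives the time, the measured TCP pose, the force and the opening at its end, in the units of the state.
- r.state(): the state, without advancing time (a new reading comes with each control period).
- r.read_camera(name): name is "scene" or "top"; returns a dict with "frame" (384x512x3 uint8, red, green, blue), "camera_matrix" (3x3 intrinsics, pixels), "rvec" (rotation vector, rad) and "tvec" (3), from world to camera coordinates, as OpenCV has them. Camera axes: x right, y down, z forward; pixel columns grow to the right and rows downward; lengths in m; the calibration is good to about 2 mm. A picture is of the moment at which its call begins. There is no depth.
- r.finish_job(): hands the job in, once; it reports no verdict.
Trained networks look in a picture, given as the dict that the camera call returned (one of the last four; its "shot" number tells which), for a name from the list of things; names that differ only in an ending like _2 or _b are one class to them, and where a whole thing is asked for, a point or a joint stands for the part that bears it (a point fixed in the world has none). Each returns a list of dicts, best first, with "p" (0 to 1); they miss things now and then, are a little off and sometimes report something else, mostly with a low value. They report only what shows in the picture. A call takes as long as a camera call. They do not tell look-alikes from the thing itself.
- r.spot_in(target, picture): "extent" ([left, top, right, bottom] in pixels, round what is visible of it).
- r.mark_of(target, picture): "location" ([column, row] in pixels: a listed point, or the origin of a listed thing).
The state is a dict: "time": time; "qpos": joint angles; "qd": joint speeds; "tau": joint torques, N m; "eef_pos": TCP position; "tool_rot": TCP orientation; "contact_force": force on the tool from outside, world axes, zero at the start; "wrist_torque": the same for the moment, N m; "grip_width": finger opening in m.
Only numpy, scipy, OpenCV 4.12 (cv2) and the standard library are available. Lean on these libraries where they do the work, as an engineer would, in place of code of your own. Each camera call takes 0.05 s, during which the arm holds its last target.

## Task

The footed tube mould has slumped against the wall of its deep wooden bin. Tip it upright without taking it out of the bin, and leave it standing by itself on its flat foot in the middle of the bin floor, ready for pouring. Leave the plain bar with the ball end in the other bin alone.

Things in the scene. Friction and masses are not known exactly. Their poses are not given: they have to be found in the camera images.
- mould_center (a point): Steel tube mould, 240 mm long, about 0.5 kg: stem 26 mm in diameter, open mouth, flat round foot 48 mm wide, 16 mm thick. Point: on its axis, half-way up, 120 mm from the foot's underside; z runs along the stem to the mouth. It leans 32 degrees, foot wedged at one bin wall, stem on the opposite rim, top 90 mm sticking out over it, roughly towards the robot. Topples if let go over 13 degrees off upright.
- bin_floor (a point): Deep open wooden bin holding the tube mould, fixed to the bench. Point: middle of its inner floor, 9 mm above the bench. Inside 110 mm along x, 100 mm along y; walls 9 mm thick, rim 130 mm above the inner floor. z is up; the mould leans towards the -x wall. An identical fixed bin on the other side of the robot's midline holds the plain bar.
- bar_center (a point): Plain steel bar, 12 mm in diameter, 250 mm long, a 22 mm ball at its top and no foot, leaning 37 degrees in the second bin. To be left alone. Point: on its axis, 120 mm from its lower end; z runs along the bar to the ball.
Mind the look-alikes: they are no part of the job. What is shaped like the part that bears bin_floor but green is not meant.

How it is judged:
At the end, for the whole second after the job is handed in: The tube mould stands on its foot on the floor of its bin, mouth up, within 10 degrees of upright, its middle within 20 mm (seen from above) of the middle of the bin floor and 112 to 128 mm above that floor, at rest and let go (angle between mould_center's own z axis and vertical below 0.175 rad and horizontal distance between mould_center and bin_floor below 0.02 m and z of mould_center in the frame of bin_floor between 0.112 and 0.128 m and linear speed of mould below 0.03 m/s); the robot touches nothing.
It fails at once if the tube mould is lifted so far that its foot comes up to the bin's rim (z of mould_center in the frame of bin_floor above 0.24 m).
It fails at once if the plain bar is shifted by more than 30 mm (distance of bar_center from where it was at the start of the episode above 0.03 m).
It also fails if it takes over 32 s, if anything falls off the work surface, if the arm or the gripper's body presses on something with over 40 N, if the wrist force passes 120 N, or if a joint passes its speed limit or range.

## Working session

There is one attempt and no reset: what is moved stays moved. The work goes in short steps, Python scripts to look and compute and a shell command to move; the robot and the scene stay as the last step left them, time stands still between calls to the robot, and variables do not carry over. Pictures are saved under pics/ and viewed, and the job is handed in when it is done.

```bash
ls; mkdir -p pics; cat > h.py <<'E'
import numpy as np, cv2
from station import r
def cam(n):
    p=r.read_camera(n); R=cv2.Rodrigues(np.array(p['rvec'],float))[0]; t=np.array(p['tvec'],float).ravel(); return p,np.array(p['camera_matrix']),R,t
def save(p,n): cv2.imwrite('pics/'+n,p['frame'][:,:,::-1])
def ray(K,R,t,px):
    d=R.T@np.linalg.inv(K)@np.array([px[0],px[1],1.]); c=-R.T@t; return c,d/np.linalg.norm(d)
def atz(K,R,t,px,z):
    c,d=ray(K,R,t,px); return c+d*(z-c[2])/d[2]
def proj(K,R,t,X):
    q=K@(R@np.asarray(X,float)+t); return q[:2]/q[2]
E
python3 - <<'E'
from h import *
for n in ['scene','top']:
    p,K,R,t=cam(n); save(p,n+'0.png'); print(n,'campos',(-R.T@t).round(3))
    for g in ['mould_center','bin_floor','bar_center']:
        print(g,[(np.round(q['location'],1).tolist(),round(q['p'],2)) for q in r.mark_of(g,p)[:4]],[(np.round(q['extent']).tolist(),round(q['p'],2)) for q in r.spot_in(g,p)[:4]])
s=r.state(); print(s['time'],s['eef_pos'],s['tool_rot'],s['grip_width'],s['contact_force'])
E
```

```text
pics
scene campos [ 0.742 -0.558  0.806]
mould_center [([281.1, 243.5], 0.59)] [([239.0, 201.0, 323.0, 272.0], 0.8)]
bin_floor [([237.9, 366.4], 0.74), ([298.3, 276.2], 0.68)] [([129.0, 173.0, 220.0, 270.0], 0.9), ([188.0, 305.0, 284.0, 384.0], 0.75), ([262.0, 214.0, 339.0, 311.0], 0.64)]
bar_center [([351.8, 122.3], 0.68)] [([324.0, 77.0, 358.0, 125.0], 0.61)]
top campos [ 0.231 -0.061  1.223]
mould_center [([299.0, 148.6], 0.93)] [([279.0, 130.0, 325.0, 168.0], 0.64)]
bin_floor [([374.8, 160.2], 0.89), ([293.8, 151.3], 0.77), ([302.1, 252.9], 0.65)] [([266.0, 104.0, 335.0, 184.0], 0.98), ([273.0, 212.0, 342.0, 283.0], 0.92), ([343.0, 112.0, 420.0, 194.0], 0.72)]
bar_center [([136.7, 145.6], 0.59)] []
0.7 [0.15633052 0.63092184 0.24532516] [[ 2.40519694e-01  5.60308660e-05 -9.70644257e-01]
 [ 9.70644255e-01  7.19362784e-05  2.40519698e-01]
 [ 8.33010624e-05 -9.99999996e-01 -3.70839465e-05]] 0.08555639610439779 [ 0.20468261 -0.7819628   0.15817949]
```

View pics/scene0.png

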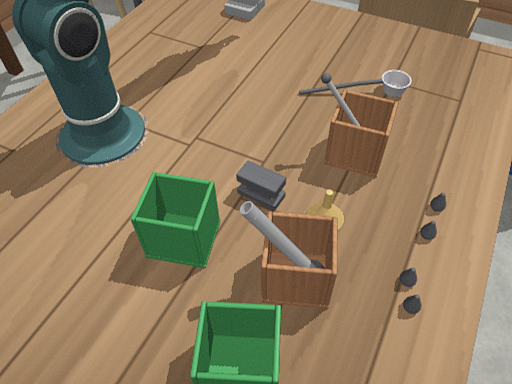

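View pics/top0.png

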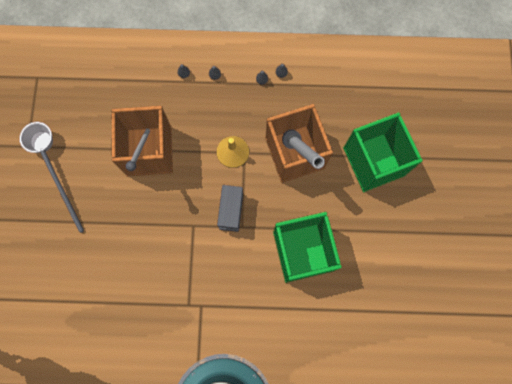

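```bash
python3 - <<'E'
from h import *
a=cv2.imread('pics/top0.png')[95:195,255:345]; b=cv2.imread('pics/scene0.png')[190:310,230:350]
cv2.imwrite('pics/c.png',np.hstack([cv2.resize(a,(396,440),interpolation=2),cv2.resize(b,(400,440),interpolation=2)]))
E
```

```text
(no output)
```

View pics/c.png

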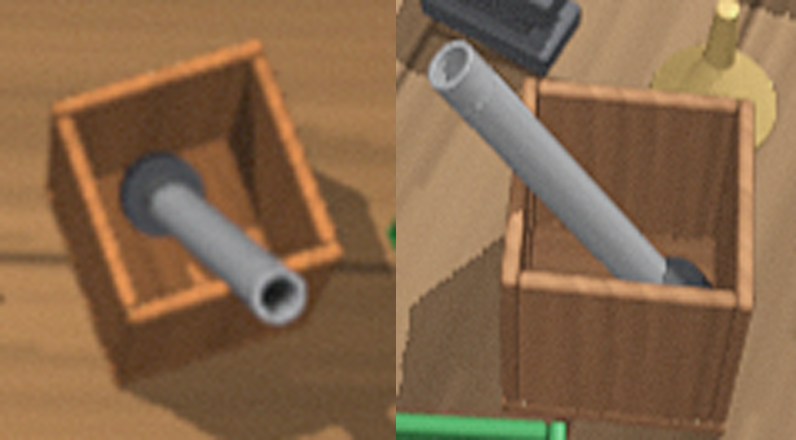

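```bash
cat >> h.py <<'E'
def tri(c1,d1,c2,d2):
    A=np.stack([d1,-d2],1); s=np.linalg.lstsq(A,c2-c1,rcond=None)[0]; a=c1+s[0]*d1;b=c2+s[1]*d2
    return (a+b)/2,np.linalg.norm(a-b)
E
python3 - <<'E'
from h import *
p,K,R,t=cam('top'); q,K2,R2,t2=cam('scene')
T=lambda x,y:(255+(x+.5)/4.4-.5,95+(y+.5)/4.4-.5)
S=lambda x,y:(230+(x-396+.5)/3.3333-.5,190+(y+.5)/3.6667-.5)
C=[atz(K,R,t,T(*c),.139) for c in [(52,106),(262,40),(342,252),(132,322)]]
D=[atz(K2,R2,t2,S(*c),.139) for c in [(526,78),(754,102),(750,304),(503,284)]]
for X in (C,D):
    X=np.array(X)[:,:2]; print(X.round(4).tolist(),'mean',X.mean(0).round(4))
    for i in range(4): e=X[(i+1)%4]-X[i]; print(np.linalg.norm(e).round(4),np.degrees(np.arctan2(e[1],e[0])).round(1))
m,e=tri(*ray(K,R,t,T(279,294)),*ray(K2,R2,t2,S(454,65))); print('mouth',m,e)
E
```

```text
[[0.6473, -0.0798], [0.6877, -0.19], [0.5718, -0.2316], [0.531, -0.1237]] mean [ 0.6094 -0.1563]
0.1173 -69.9
0.1231 -160.3
0.1153 110.7
0.1243 20.7
[[0.5352, -0.123], [0.6533, -0.0813], [0.6908, -0.1874], [0.5756, -0.2326]] mean [ 0.6137 -0.1561]
0.1252 19.4
0.1125 -70.6
0.1238 -158.5
0.1169 110.2
mouth [ 0.52526028 -0.18741523  0.22199996] 0.003307063296780548
```

```bash
python3 - <<'E'
from h import *
p,K,R,t=cam('top'); q,K2,R2,t2=cam('scene')
m,e=tri(*ray(K,R,t,(299,148.6)),*ray(K2,R2,t2,(281.1,243.5))); print('center',m,e)
yaw=np.radians(20.);B=np.array([.6116,-.1562,.009]);Rb=np.array([[np.cos(yaw),-np.sin(yaw),0],[np.sin(yaw),np.cos(yaw),0],[0,0,1]])
M=np.array([.525,-.187,.2245])
big=[cv2.resize(x['frame'][:,:,::-1],None,fx=6,fy=6,interpolation=2) for x in (p,q)]
cams=[(K,R,t),(K2,R2,t2)]
def ln(P,Q,c):
    for im,k in zip(big,cams):
        a=(proj(*k,P)+.5)*6-.5;b=(proj(*k,Q)+.5)*6-.5; cv2.line(im,tuple(int(v) for v in a),tuple(int(v) for v in b),c,1)
for hx,hy,z in [(.064,.059,.13),(.055,.05,.13),(.055,.05,0)]:
    c=[B+Rb@np.array([sx*hx,sy*hy,z]) for sx,sy in [(1,1),(1,-1),(-1,-1),(-1,1)]]
    for i in range(4): ln(c[i],c[(i+1)%4],(255,0,0))
ln(B+[-.004,0,0],B+[.004,0,0],(0,0,255));ln(B+[0,-.004,0],B+[0,.004,0],(0,0,255))
az=yaw
for az,col in [(yaw-.15,(0,255,0)),(yaw,(0,255,255)),(yaw+.15,(255,0,255))]:
    u=np.array([-np.cos(az)*np.sin(.5585),-np.sin(az)*np.sin(.5585),np.cos(.5585)])
    ln(M,M-.224*u,col)
cv2.imwrite('pics/o1.png',np.hstack([cv2.resize(big[0][570:1170,1530:2070],(396,440)),cv2.resize(big[1][1140:1860,1380:2100],(400,440))]))
E
```

```text
center [ 0.58211181 -0.15999981  0.11494314] 0.007069326449036142
```

View pics/o1.png

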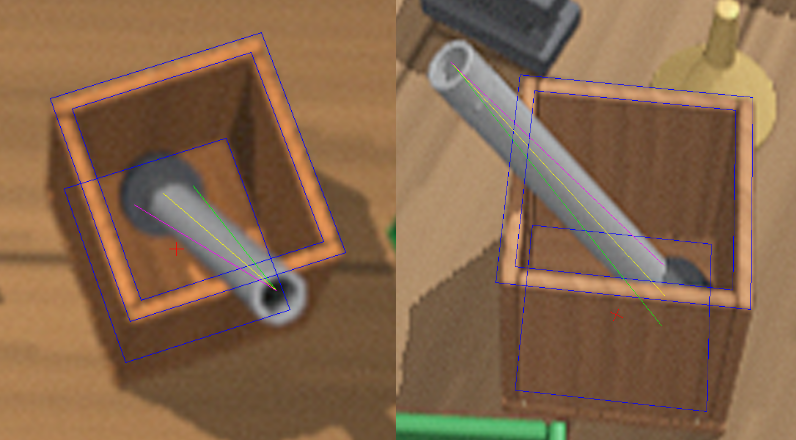

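```bash
cat >> h.py <<'E'
from scipy.spatial.transform import Rotation as Ro
def rel(P,Rt,P0=None,R0=None):
    s=r.state()
    P0=np.array(s['eef_pos']) if P0 is None else P0; R0=np.array(s['tool_rot']) if R0 is None else R0
    R0=np.array(R0).reshape(3,3)
    return (R0.T@(np.asarray(P)-P0)*100).round(2).tolist(), np.degrees(Ro.from_matrix(R0.T@Rt).as_rotvec()).round(1).tolist()
def toolrot(az,tilt):
    """tool y = -u, u leaning toward -(cos az, sin az) by tilt; tool x = horizontal (sin az,-cos az)"""
    u=np.array([-np.cos(az)*np.sin(tilt),-np.sin(az)*np.sin(tilt),np.cos(tilt)])
    x=np.array([np.sin(az),-np.cos(az),0]); y=-u
    return np.stack([x,y,np.cross(x,y)],1),u
AZ=np.radians(23.); M=np.array([.525,-.187,.224]); B=np.array([.6116,-.1562,.009])
E
python3 - <<'E'
from h import *
R1,u=toolrot(AZ,np.radians(32)); Rv,_=toolrot(AZ,0)
s=r.state(); 
print(rel([.42,.25,.42],np.array(s['tool_rot']).reshape(3,3)), rel([.45,-.1,.42],Rv), rel(M+.05*u,R1)); print(M+.05*u)
E
```

```text
([-30.63, -17.47, -34.76], [0.0, 0.0, 0.0]) ([-63.88, -17.47, -46.09], [-0.0, 143.1, 0.0]) ([-72.12, -2.11, -53.34], [13.2, 138.4, -39.7])
[ 0.50061034 -0.1973528   0.2664024 ]
```

```bash
python3 -m inch '[[[-15,-12,-17],[0,36,0]],[[-30.6,-17.5,-34.8],[0,72,0]],[[-30.6,-17.5,-34.8],[0,72,0]],[[-30.6,-17.5,-34.8],[0,72,0]],[[-30.6,-17.5,-34.8],[0,72,0]],[[-30.6,-17.5,-34.8],[0,72,0]],[[-30.6,-17.5,-34.8],[0,72,0]],[[-30.6,-17.5,-34.8],[0,72,0]],[[-30.6,-17.5,-34.8],[0,72,0]],[[-30.6,-17.5,-34.8],[0,72,0]],[[-30.6,-17.5,-34.8],[0,72,0]],[[-30.6,-17.5,-34.8],[0,72,0]]]' 0
python3 - <<'E'
from h import *
R1,u=toolrot(AZ,np.radians(32)); Rv,_=toolrot(AZ,0)
print(rel([.45,-.1,.42],Rv), rel(M+.05*u,R1),r.state()['qpos'])
E
```

```text
time: 1.9
eef_pos: [0.4216, 0.2478, 0.4217]
tool_rot: [[0.998, 0.001, -0.07], [0.07, 0.001, 0.998], [0.001, -1.0, 0.001]]
contact_force: [0.3, 0.3, 0.2]
grip_width: 0.0852
([0.42, 0.13, -34.89], [-0.1, 71.0, 0.0]) ([4.77, 15.48, -44.97], [27.7, 69.0, -19.8]) [-1.002989    0.0328279   0.42016651  1.76611699 -0.01415675  1.34399587
 -0.51029758]
```

```bash
python3 -m inch '[[[0.4,0.1,-35],[0,71,0]],[[0.4,0.1,-35],[0,71,0]],[[0.4,0.1,-35],[0,71,0]],[[0.4,0.1,-35],[0,71,0]],[[0.4,0.1,-35],[0,71,0]],[[0.4,0.1,-35],[0,71,0]],[[0.4,0.1,-35],[0,71,0]],[[0.4,0.1,-35],[0,71,0]],[[0.4,0.1,-35],[0,71,0]],[[0.4,0.1,-35],[0,71,0]],[[0.4,0.1,-35],[0,71,0]]]' 0
python3 - <<'E'
from h import *
R1,u=toolrot(AZ,np.radians(32)); Rv,_=toolrot(AZ,0)
print(rel(M+.05*u,R1),r.state()['qpos'])
E
```

```text
time: 2.82
eef_pos: [0.4492, -0.1, 0.4195]
tool_rot: [[0.386, 0.001, 0.922], [-0.922, 0.0, 0.386], [-0.0, -1.0, 0.001]]
contact_force: [0.8, 1.0, 0.3]
grip_width: 0.0853
([10.97, 15.31, 0.97], [32.0, -0.3, 0.1]) [-0.63322483 -0.05846385  0.76190621  1.84145306  0.04083758  1.3420861
 -1.05543416]
```

```bash
python3 -m inch '[[[2,2,0.2],[7,0,0]],[[5,5,0.4],[14,0,0]],[[8,9,0.7],[21,0,0]],[[10,12,1],[28,0,0]],[[11,15.3,1],[32,0,0]],[[11,15.3,1],[32,0,0]],[[11,15.3,1],[32,0,0]]]' 0
python3 - <<'E'
from h import *
R1,u=toolrot(AZ,np.radians(32))
print(rel(M+.05*u,R1),rel(M-.04*u,R1),r.state()['qpos'])
for n in ('scene','top'):
    p,K,R,t=cam(n); save(p,n+'1.png')
a=cv2.imread('pics/top1.png')[95:195,235:345]; b=cv2.imread('pics/scene1.png')[150:310,200:350]
cv2.imwrite('pics/c1.png',np.hstack([cv2.resize(a,(396,360),interpolation=2),cv2.resize(b,(400,427),interpolation=2)[:360]]))
E
```

```text
time: 3.4
eef_pos: [0.5016, -0.191, 0.2699]
tool_rot: [[0.4, 0.482, 0.779], [-0.916, 0.213, 0.339], [-0.002, -0.85, 0.527]]
contact_force: [1.9, 1.6, 0.4]
grip_width: 0.0855
([0.54, 0.11, -0.48], [0.2, 0.4, -0.4]) ([0.61, 9.11, -0.45], [0.2, 0.4, -0.4]) [-0.3811711   0.1790505   1.04110465  2.16258368 -0.93222619  0.82044655
  0.11046435]
```

View pics/c1.png

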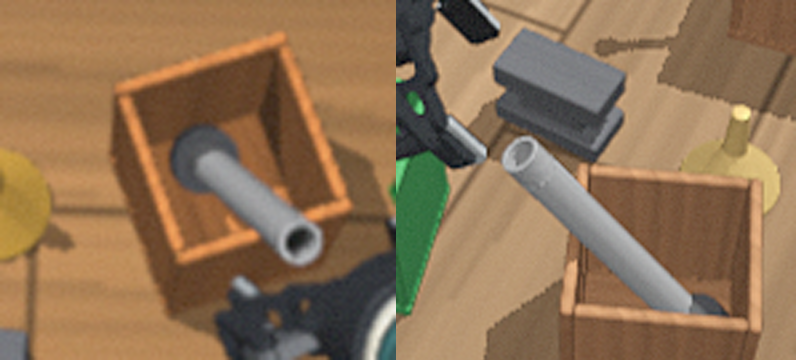

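```bash
python3 - <<'E'
from h import *
s=r.state();P=np.array(s['eef_pos']);T=np.array(s['tool_rot']).reshape(3,3)
R1,u=toolrot(AZ,np.radians(32))
out=[]
for n,w in (('scene',(190,140,330,280)),('top',(230,90,370,230))):
    p,K,R,t=cam(n); im=cv2.resize(p['frame'][:,:,::-1],None,fx=2.8,fy=2.8,interpolation=2)
    f=lambda X:tuple(int(v) for v in (proj(K,R,t,X)+.5)*2.8-.5)
    for sx in (-.0427,0,.0427):
        for a in (.014-.013,): cv2.circle(im,f(P+T@np.array([sx,a,0])),3,(0,0,255),-1)
    cv2.line(im,f(M),f(M-.2*u),(0,255,255),1); cv2.line(im,f(P),f(P+T[:,1]*.1),(255,0,255),1)
    out.append(im[int(w[1]*2.8):int(w[3]*2.8),int(w[0]*2.8):int(w[2]*2.8)])
cv2.imwrite('pics/c2.png',np.hstack(out))
E
```

```text
Traceback (most recent call last):
ValueError: all the input array dimensions except for the concatenation axis must match exactly, but along dimension 0, the array at index 0 has size 392 and the array at index 1 has size 393
```

```bash
cat > ov.py <<'E'
import sys
from h import *
s=r.state();P=np.array(s['eef_pos']);T=np.array(s['tool_rot']).reshape(3,3)
print(s['time'],P.round(4),s['contact_force'],s['grip_width'])
R1,u=toolrot(AZ,np.radians(32))
out=[]
for n,w in (('scene',(190,140)),('top',(230,80))):
    p,K,R,t=cam(n); im=cv2.resize(p['frame'][:,:,::-1],None,fx=2.8,fy=2.8,interpolation=2)
    save(p,sys.argv[1]+n+'.png')
    f=lambda X:tuple(int(v) for v in (proj(K,R,t,X)+.5)*2.8-.5)
    for sx in (-1,0,1):
        cv2.circle(im,f(P+T@np.array([sx*s['grip_width']/2,.001,0])),3,(0,0,255),-1)
    cv2.line(im,f(P),f(P+T[:,1]*.1),(255,0,255),1)
    cv2.circle(im,f(B),3,(0,255,0),-1)
    if len(sys.argv)>2: cv2.line(im,f(M),f(M-.2*u),(0,255,255),1)
    a,b=int(w[1]*2.8),int(w[0]*2.8); out.append(im[a:a+395,b:b+395])
cv2.imwrite('pics/%s.png'%sys.argv[1],np.hstack(out))
E
python3 ov.py c2 1
```

```text
3.6 [ 0.5008 -0.1917  0.2699] [0.52090667 0.32983867 0.55819888] 0.08551906709859497
```

View pics/c2.png

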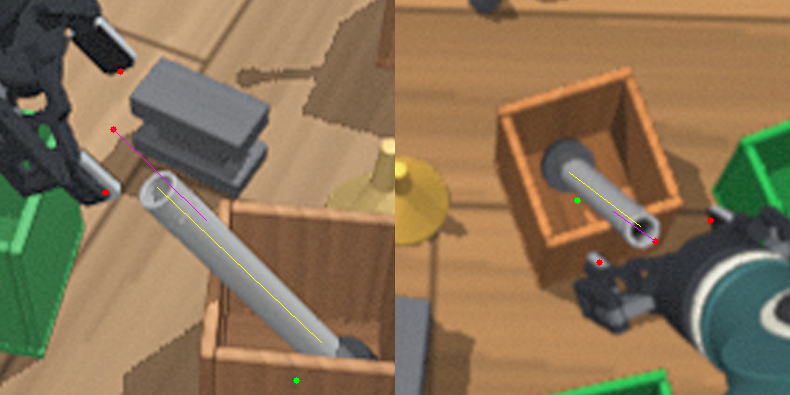

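```bash
python3 -m inch '[[[0.4,1,-0.5],[0,0.4,-0.4]],[[0.5,3,-0.6],[0,0.4,-0.4]],[[0.5,5,-0.6],[0,0.4,-0.4]],[[0.5,7,-0.6],[0,0.4,-0.4]],[[0.5,9,-0.6],[0,0.4,-0.4]],[[0.5,9,-0.6],[0,0.4,-0.4]],[[0.5,9,-0.6],[0,0.4,-0.4]]]' 0
python3 ov.py c3 1
```

```text
time: 4.28
eef_pos: [0.542, -0.1785, 0.1912]
tool_rot: [[0.39, 0.482, 0.785], [-0.921, 0.206, 0.331], [-0.002, -0.852, 0.524]]
contact_force: [0.8, -0.3, 0.1]
grip_width: 0.0853
4.2833 [ 0.542  -0.1785  0.1912] [ 0.79380795 -0.33999148  0.10446495] 0.0852569803401665
```

View pics/c3.png

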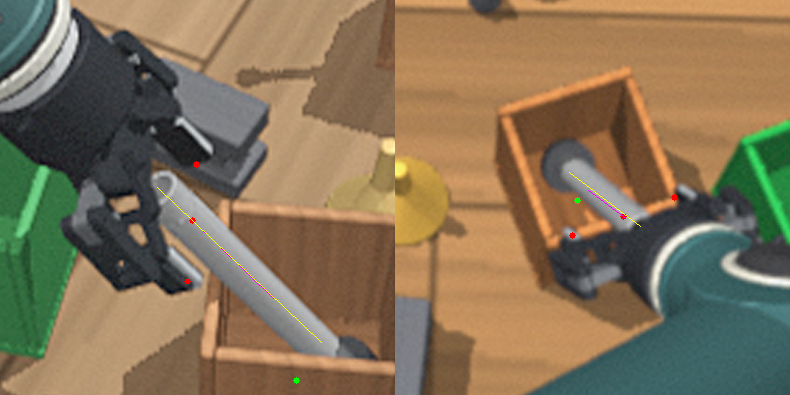

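```bash
python3 -m inch '[[[0,0,0],[0,0,0]],[[0,0,0],[0,0,0]],[[0,0,0],[0,0,0]],[[0,0,0],[0,0,0]],[[0,0,0],[0,0,0]],[[0,0,0],[0,0,0]],[[0,0,0],[0,0,0]],[[0,0,0],[0,0,0]],[[0,0,0],[0,0,0]],[[0,0,0],[0,0,0]]]' 255 60
python3 ov.py c4 1
```

```text
time: 5.22
eef_pos: [0.5415, -0.1803, 0.1907]
tool_rot: [[0.386, 0.483, 0.786], [-0.922, 0.204, 0.328], [-0.002, -0.852, 0.524]]
contact_force: [-1.5, -1.5, 6.1]
grip_width: 0.0246
5.2167 [ 0.5415 -0.1803  0.1907] [-1.54874444 -1.46628801  6.13653695] 0.024641608090480497
```

View pics/c4.png

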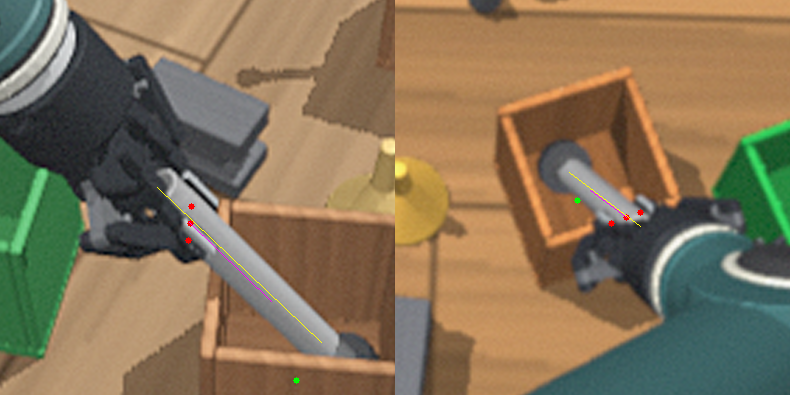

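```bash
python3 - <<'E'
from h import *
s=r.state(); P=np.array(s['eef_pos']);T=np.array(s['tool_rot']).reshape(3,3)
u=-T[:,1]; print('tilt',np.degrees(np.arccos(u[2])),'az',np.degrees(np.arctan2(-u[1],-u[0])))
F=P-.2*u; print(F)
az=np.arctan2(-u[1],-u[0]); tl=np.arccos(u[2])
F1=F+.016*u; F2=B+[0,0,.012]
for k in range(0,11):
    a=k/10; Rt,uu=toolrot(az,tl*(1-a)); print(rel(F1*(1-a)+F2*a+.2*uu,Rt,P,T))
E
```

```text
tilt 31.600894774093625 az 22.885102248203754
[ 0.63809318 -0.1394996   0.02033347]
([-0.0, -1.6, 0.0], [-0.0, -0.2, -0.0])
([0.05, -1.58, 0.84], [-3.2, -0.2, -0.0])
([0.1, -1.49, 1.68], [-6.3, -0.2, -0.0])
([0.14, -1.35, 2.52], [-9.5, -0.2, -0.0])
([0.19, -1.15, 3.34], [-12.6, -0.2, -0.0])
([0.24, -0.88, 4.15], [-15.8, -0.2, -0.0])
([0.29, -0.56, 4.94], [-19.0, -0.2, -0.0])
([0.34, -0.18, 5.71], [-22.1, -0.2, -0.0])
([0.38, 0.25, 6.46], [-25.3, -0.2, -0.0])
([0.43, 0.75, 7.19], [-28.4, -0.2, -0.1])
([0.48, 1.29, 7.88], [-31.6, -0.2, -0.1])
```

Lift along the stem first and check that the mould comes along.

```bash
python3 -m inch '[[[0,-0.4,0],[0,0,0]],[[0,-0.8,0],[0,0,0]],[[0,-1.2,0],[0,0,0]],[[0,-1.6,0],[0,0,0]],[[0,-1.6,0],[0,0,0]]]' 255 60
python3 ov.py c5
```

```text
time: 5.73
eef_pos: [0.5333, -0.1829, 0.2045]
tool_rot: [[0.387, 0.482, 0.786], [-0.922, 0.205, 0.328], [-0.003, -0.852, 0.524]]
contact_force: [1.3, 0.5, -1.9]
grip_width: 0.0246
5.7333 [ 0.5333 -0.1829  0.2045] [ 1.33874617  0.53201483 -1.92320691] 0.024614294387681812
```

View pics/c5.png

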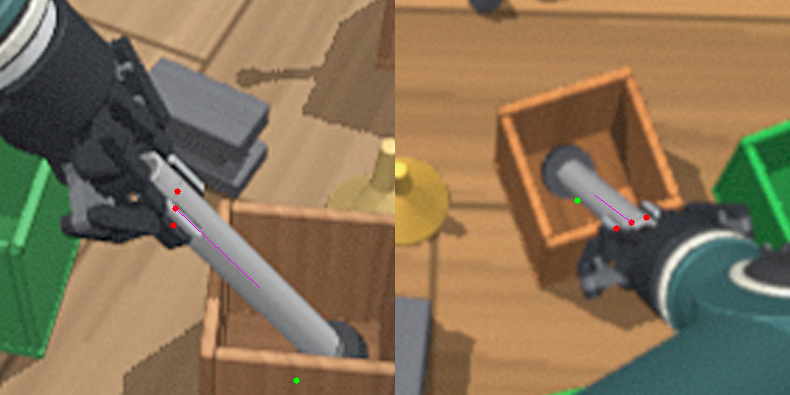

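```bash
python3 -m inch '[[[0,0,0.8],[-3.2,0,0]],[[0.1,0.1,1.7],[-6.3,0,0]],[[0.1,0.2,2.5],[-9.5,0,0]],[[0.2,0.4,3.3],[-12.6,0,0]],[[0.2,0.7,4.1],[-15.8,0,0]],[[0.3,1.0,4.9],[-19,0,0]],[[0.3,1.4,5.7],[-22.1,0,0]],[[0.4,1.8,6.5],[-25.3,0,0]],[[0.4,2.3,7.2],[-28.4,0,0]],[[0.5,2.8,7.9],[-31.6,0,0]],[[0.5,2.8,7.9],[-31.6,0,0]],[[0.5,2.8,7.9],[-31.6,0,0]]]' 255 60
python3 ov.py c6
```

```text
time: 6.83
eef_pos: [0.611, -0.1556, 0.2201]
tool_rot: [[0.388, -0.003, 0.922], [-0.922, 0.001, 0.388], [-0.003, -1.0, -0.002]]
contact_force: [-0.1, 0.4, -5.2]
grip_width: 0.0245
6.8333 [ 0.611  -0.1556  0.2201] [-0.07451891  0.42213887 -5.20306448] 0.02446246112034955
```

View pics/c6.png

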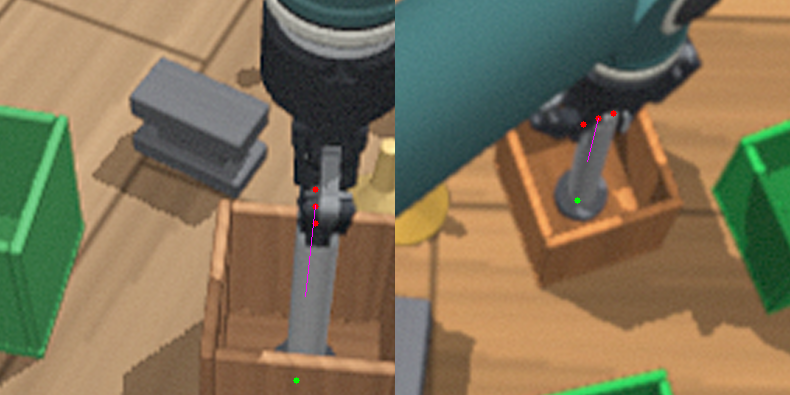

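```bash
python3 -m inch '[[[0,0.3,0],[0,0,0]],[[0,0.6,0],[0,0,0]],[[0,0.8,0],[0,0,0]],[[0,0.8,0],[0,0,0]]]' 255 60; python3 -m inch '[[[0,0.1,0],[0,0,0]],[[0,0.2,0],[0,0,0]],[[0,0.2,0],[0,0,0]]]' 255 60
```

```text
time: 7.27
eef_pos: [0.6106, -0.156, 0.213]
tool_rot: [[0.386, -0.002, 0.922], [-0.922, 0.003, 0.386], [-0.004, -1.0, -0.0]]
contact_force: [-0.7, 0.1, -4.6]
grip_width: 0.0248
time: 7.52
eef_pos: [0.6111, -0.1559, 0.2114]
tool_rot: [[0.387, -0.001, 0.922], [-0.922, 0.002, 0.387], [-0.003, -1.0, -0.0]]
contact_force: [-0.6, 1.0, -4.9]
grip_width: 0.0243
```

```bash
python3 -m inch '[[[0,0.1,0],[0,0,0]],[[0,0.2,0],[0,0,0]],[[0,0.2,0],[0,0,0]]]' 255 60;  python3 -m inch '[[[0,0.1,0],[0,0,0]],[[0,0.2,0],[0,0,0]],[[0,0.2,0],[0,0,0]]]' 255 60
```

```text
time: 7.77
eef_pos: [0.6119, -0.1563, 0.2109]
tool_rot: [[0.387, 0.001, 0.922], [-0.922, 0.002, 0.387], [-0.002, -1.0, 0.001]]
contact_force: [-0.0, 0.5, 3.9]
grip_width: 0.0246
time: 8.02
eef_pos: [0.6129, -0.1573, 0.2105]
tool_rot: [[0.387, 0.004, 0.922], [-0.922, 0.001, 0.387], [0.001, -1.0, 0.004]]
contact_force: [-1.0, 0.4, 11.6]
grip_width: 0.0248
```

```bash
python3 -m inch '[[[0,-0.2,0],[0,0,0]],[[0,-0.2,0],[0,0,0]]]' 255 60; python3 ov.py c7
```

```text
time: 8.18
eef_pos: [0.6119, -0.1565, 0.2106]
tool_rot: [[0.387, 0.001, 0.922], [-0.922, 0.001, 0.387], [-0.001, -1.0, 0.001]]
contact_force: [1.0, 0.1, 5.0]
grip_width: 0.0246
8.1833 [ 0.6119 -0.1565  0.2106] [1.03410487 0.10890131 4.99336078] 0.024622448306171007
```

View pics/c7.png

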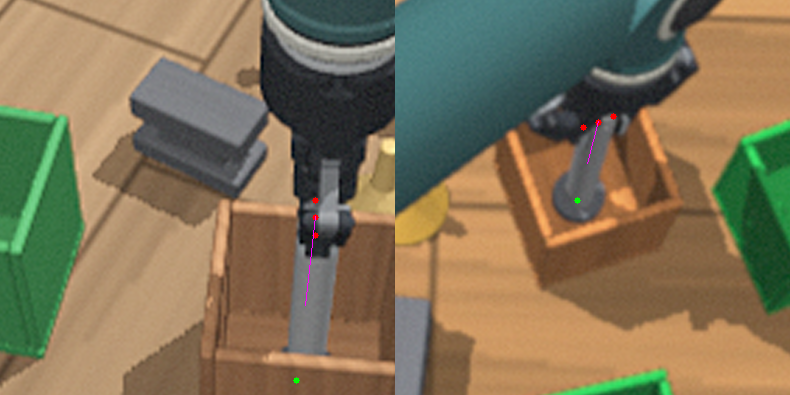

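```bash
python3 -m inch '[[[0,0,0],[0,0,0]],[[0,0,0],[0,0,0]],[[0,0,0],[0,0,0]],[[0,0,0],[0,0,0]],[[0,0,0],[0,0,0]],[[0,0,0],[0,0,0]]]' 60 20; python3 ov.py c8
```

```text
time: 8.78
eef_pos: [0.6111, -0.1559, 0.2093]
tool_rot: [[0.387, -0.002, 0.922], [-0.922, 0.002, 0.387], [-0.003, -1.0, -0.001]]
contact_force: [0.6, -0.5, 0.2]
grip_width: 0.0653
8.7833 [ 0.6111 -0.1559  0.2093] [ 0.58321984 -0.45090796  0.18455592] 0.06531544919948544
```

View pics/c8.png

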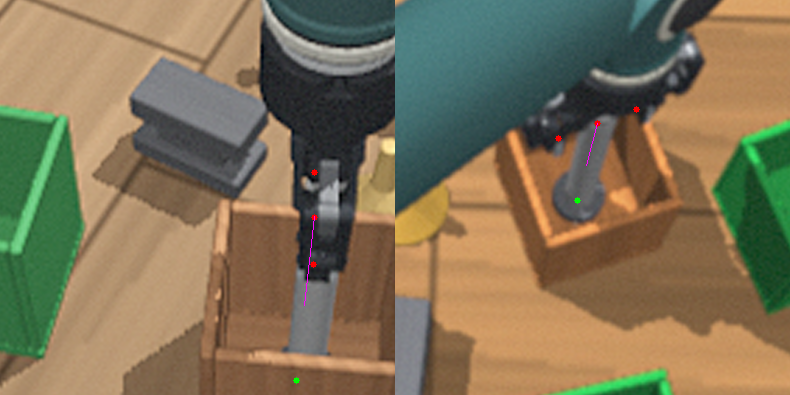

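Released with no force; the mould still stands upright. Next, straight up.

```bash
python3 -m inch '[[[0,-1,0],[0,0,0]],[[0,-2,0],[0,0,0]],[[0,-4,0],[0,0,0]],[[0,-6,0],[0,0,0]],[[0,-9,0],[0,0,0]],[[0,-12,0],[0,0,0]],[[0,-15,0],[0,0,0]],[[0,-15,-4],[0,0,0]],[[0,-15,-8],[0,0,0]],[[0,-15,-12],[0,0,0]],[[0,-15,-16],[0,0,0]],[[0,-15,-16],[0,0,0]]]' 60 20; python3 ov.py c9
```

```text
time: 9.88
eef_pos: [0.4566, -0.2234, 0.3602]
tool_rot: [[0.376, -0.001, 0.926], [-0.926, 0.007, 0.376], [-0.007, -1.0, 0.002]]
contact_force: [0.0, -0.8, 0.5]
grip_width: 0.0652
9.8833 [ 0.4566 -0.2234  0.3602] [ 0.01634921 -0.81625147  0.46535212] 0.06521249966345896
```

View pics/c9.png

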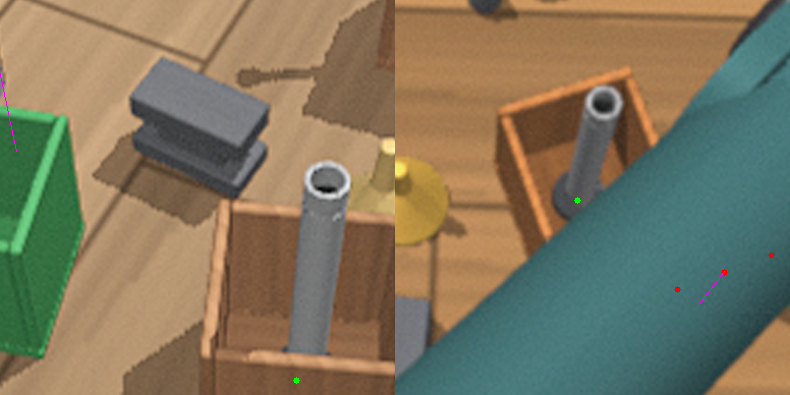

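```bash
python3 - <<'E'
from h import *
p,K,R,t=cam('top'); q,K2,R2,t2=cam('scene')
a=(209.5/2.8-.5+230,103.5/2.8-.5+80); b=(327.5/2.8-.5+190,181.5/2.8-.5+140)
m,e=tri(*ray(K,R,t,a),*ray(K2,R2,t2,b)); print('mouth',m,e,m-B)
print(r.mark_of('bar_center',p)[:1],r.mark_of('bar_center',q)[:1])
print([(x['location'],x['p']) for x in r.mark_of('mould_center',q)[:2]],proj(K2,R2,t2,B+[0,0,.12]))
E
```

```text
mouth [ 0.61483769 -0.15609413  0.24568747] 0.0026273979708230834 [3.23769057e-03 1.05873973e-04 2.36687473e-01]
[{'location': [137.8, 144.3], 'p': 0.57}] [{'location': [356.3, 122.0], 'p': 0.8}]
[([298.0, 244.8], 0.65)] [299.25625542 243.35008319]
```

```bash
python3 - <<'E'
import cv2,numpy as np
a=cv2.imread('pics/scene0.png');b=cv2.imread('pics/c9scene.png')
d=cv2.absdiff(a,b)[60:180,310:400]; print(d.max(),d.mean())
E
python3 -c "
from h import *
print(r.finish_job())"
```

```text
19 6.446481481481482
the job is handed in; nothing more can be done
None
```

The tube mould now stands by itself on its foot in the middle of its bin, and the job is handed in at about 10 s of the 32 s allowed. I gripped it near the mouth along its leaning axis and lifted it 16 mm along the stem. I then turned it upright over the middle of the bin, lowered it until the floor pushed back with about 12 N, let go and drew the arm clear.

**Position:** seen from the two cameras, the mouth is about 3 mm from the line straight up from the middle of the bin floor. It is 237 mm above the floor, against 240 mm expected. The two camera rays miss each other by 2.6 mm. The mould looks upright in both pictures.

**Network check:** the network's mark for the mould's middle in the scene view is about 2 pixels from where it should be.

**Robot:** the measured force was about 1 N or less after letting go, and the gripper is well clear of the mould.

**Plain bar:** the network's mark for the bar shifted about 4 pixels in the scene view. Comparing the pictures of that bin before and after shows only noise (largest difference 19 out of 255), so I take the bar as unmoved.

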